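# Close the button canister and present it on the notions carousel

## Task

One canister on the counter carousel was just filled with buttons: put its lid, which lies on the counter, fully home on it and let go of the lid. Then turn the carousel by its centre knob until that canister faces front, centred over the brass pointer of the base, and finish while still gripping the knob so that the turntable stays still. Leave the carton, the tape measure and the eraser where they lie.

Things in the scene. Friction and masses are not known exactly. Their poses are not given: they have to be found in the camera images.
- carousel: fixed round wooden base of the carousel, radius 112 mm, 12 mm high, mostly hidden under the turntable; origin at its centre on the counter, on the turning axis, z up. A flat brass pointer 22 mm wide sticks out of it along its own -x: that is the front, which differs from the world's -x by up to 0.5 rad
- pointer (a point): tip of the brass pointer, 185 mm from the carousel's axis, 7 mm above the counter
- deck (a point): centre of the turntable's top, 30 mm above the counter. The turntable is a wooden disc of radius 136 mm with four places 95 mm from the axis, 90 degrees apart: the open canister; two like canisters with lids already fixed on (across from it, and beside it; tops 121 mm above the counter); a pair of thread spools 52 mm tall
- turntable (a joint): angle of the turntable on its base, rad, positive anticlockwise from above; the open canister is exactly over the brass pointer at 0 and equally at 2 pi (6.283). Starts between 1.2 and 5.08, so the shorter way may be either way; stops lie far beyond, at -7 and 13.5. Light friction (0.04 N m): it stays where it is left
- knob: round dark wooden knob, 42 mm diameter, 30 mm tall, on a thin post (18 mm) on the turntable's axis, fixed to the turntable and turning with it. Origin at the post's foot, 30 mm above the counter; the knob spans 100 to 130 mm above the origin (130 to 160 mm above the counter). Grip it from above at any yaw
- canister: the open white ceramic canister with buttons in it, fixed on the turntable: 64 mm outside diameter, 60 mm tall, mouth 56 mm wide; origin at the centre of its underside, 30 mm above the counter, so its rim is 90 mm above the counter. The buttons reach about 38 mm above the origin
- lid: the loose wooden lid, upright on the counter on its plug, about 60 g: plug 50 mm diameter, 8 mm deep; above it a disc 68 mm diameter, 5 mm thick; on top a grip knob 22 mm diameter, 26 mm tall. Origin at the centre of the plug's underside; disc top 13 mm, knob top 39 mm above it. Fully home, the origin is 52 mm above the canister's origin (disc on the rim)
- carton: bystander: small carton 42x62x24 mm lying on the counter, origin at the centre of its underside
- tape_measure_yellow: bystander: round tape measure 51x65x21 mm on the counter, origin at the centre of its underside
- eraser_block: bystander: eraser 21x45x13 mm on the counter, origin at the centre of its underside

How it is judged:
By the outcome, as a careful person would: the job done as asked, in the order asked, and still so for the second after the job is handed in, while the arm keeps its last pose, push and grip.
It also fails if it takes over 51 s, if anything falls off the work surface, if the arm or the gripper's body presses on something with over 40 N, if the wrist force passes 120 N, or if a joint passes its speed limit or range.

## Robot

A 7-joint arm with a two-finger parallel gripper is mounted at the origin on a cart in front of the work surface, level with it; the furniture and walls round the work are solid. World frame = base frame: x ahead of the robot, y to its left, z up, the work surface at z = 0. Lengths are in m, angles in rad, forces in N, time in s.
With the tool pointing down it reaches from about 0.35 to 0.9 m from the base axis. Payload 7.2 kg.
Tool frame: the origin (TCP) lies at the very end of the fingers, on their centre line; the grasp point (between the pads) lies 19 mm behind it; z points along the fingers, y is the line along which they close (so a half turn about z gives the same grasp; the last joint's range is limited). The gripper opens to 85 mm and grips with 20 to 120 N. Pads are 22 mm wide; open, the fingers measure 114 mm over their backs; the gripper's body (76 mm by 85 mm) begins 54 mm behind the grasp point. The pads swing forward as they close: fully open they stand 13 mm farther back than shut.
Start: joints at [-1.413, 0.411, -0.013, 1.596, 0.006, 1.134, -0.082], TCP at [0.14, 0.609, 0.231] pointing down, gripper open.
Joint ranges: [-2.95, 2.95], [-0.29, 1.99], [-1.47, 1.44], [0.14, 2.54], [-1.03, 4.17], [0.13, 1.85], [-2.86, 2.86]. Speed limits (rad/s): [2.39, 2.39, 3.01, 3.01, 3.14, 3.14, 3.14].

## Interface

Orientations are given as a unit quaternion [x, y, z, w].
In Python, from rig import bot, get_image gives the robot as it stands (bot), with the cameras as plain functions.
- The arm moves only by the tool shift_gripper, called after "Call:" by a JSON object that holds its "fn" and its "kwargs". Schema: {"type":"object","properties":{"motion":{"type":"object","properties":{"x":{"type":"array","items":{"type":"number"},"minItems":1,"maxItems":20},"y":{"type":"array","items":{"type":"number"},"minItems":1,"maxItems":20},"z":{"type":"array","items":{"type":"number"},"minItems":1,"maxItems":20},"twist":{"type":"array","items":{"type":"number"},"minItems":1,"maxItems":20}},"additionalProperties":false,"required":["x","y","z","twist"]},"finger_gap":{"type":"number"},"only":{"type":"string"},"quiet":{"type":"boolean"},"lines":{"type":"string"}},"required":["motion"],"additionalProperties":false}. motion is an object with one list for each field, all of the same length, 1 to 20, a row being the entries at one place: x, y, z (the shift in m), twist (a turn about the tool's z in rad); each row shifts and turns the commanded pose from where the row before left it, along the tool's axes as they then stand; what a row does not reach is not made up. A row lasts 1/10 s, in which the tool goes at most 0.05 m and 0.15 rad, less where a joint would pass 70% of its speed; a pose out of reach is approached as far as the arm can. finger_gap is the finger opening in m, set as the call begins (left out keeps the last). The fingers move at their own pace and stop on an object; the grip force is fixed at half the most. Time passes only in rows, so rows that do not move let the fingers close. The tool returns the time, the measured TCP pose, the force, the opening and the grip force at its end. only (a regular expression) keeps the lines of the reply that match it, lines (a string "A,B") keeps lines A to B, and quiet returns only ok. Input that does not fit is refused with a message, and nothing moves.
- bot.read_state(): the state, without advancing time (a new reading comes with each control period).
- get_image(name): name is "scene" or "top" or "wrist"; returns a dict with "img" (420x560x3 uint8, blue, green, red), "intrinsics" (3x3 intrinsics, pixels), "cam_to_world" (4x4, takes a point from camera to world coordinates); the wrist camera has in their place "mount" (4x4, takes a point from camera to tool coordinates, whose origin is the TCP and whose axes are the flange's). Camera axes: x right, y up, looking along -z (the intrinsics and any distortion apply to the point x, -y, -z); pixel columns grow to the right and rows downward; lengths in m; the calibration is good to about 2 mm. A picture is of the moment at which its call begins: read the wrist's pose just before it. There is no depth.
- bot.finish_job(): hands the job in; it is judged then, once.
The state is a dict: "time": time; "joint_positions": joint angles; "dq": joint speeds; "joint_torque": joint torques, N m; "position": TCP position; "orientation": TCP orientation; "force": force on the tool from outside, world axes, zero at the start; "torque": the same for the moment, N m; "finger_gap": finger opening in m; "grasp_force": force on a finger pad.
Only numpy, scipy, OpenCV 4.12 (cv2) and the standard library are available. Lean on these libraries where they do the work, as an engineer would, in place of code of your own. Each camera call takes 0.05 s, during which the arm holds its last target. There are 200 camera calls.

## Working session

There is one attempt and no reset: what is moved stays moved. The work goes in short steps, Python scripts to look and compute and a tool call to move; the robot and the scene stay as the last step left them, time stands still between calls to the robot, and variables do not carry over. Pictures are saved under pics/ and viewed, at most 10 in all, crops included, and the job is handed in when it is done.

```bash
ls; mkdir -p pics; python3 - <<'E'
from rig import bot, get_image
import cv2,numpy as np
s=bot.read_state();print(s['time'],s['position'],s['orientation'],s['finger_gap'])
for n in('scene','top'):
    d=get_image(n);cv2.imwrite(f'pics/{n}0.png',d['img']);print(n,d['intrinsics'],d['cam_to_world'],[k for k in d])
E
```

```text
pics
rig.py
0.0 [0.13984    0.60862981 0.23041692] [ 1.12631394e-01  9.93636484e-01 -8.39304737e-04 -4.00153218e-05] 0.08526739079454453
scene [[531.93089624   0.         272.0749358 ]
 [  0.         531.93089624 216.36606464]
 [  0.           0.           1.        ]] [[-0.64879788  0.47341822 -0.59576547 -0.41943985]
 [-0.76093928 -0.40951221  0.50326054  0.91080466]
 [-0.00572053  0.77985571  0.62593318  1.02433538]
 [ 0.          0.          0.          1.        ]] ['img', 'intrinsics', 'cam_to_world']
top [[446.40069111   0.         286.30565249]
 [  0.         446.40069111 208.31947298]
 [  0.           0.           1.        ]] [[-2.16623399e-03  9.89491409e-01 -1.44575446e-01  3.65393846e-01]
 [-9.99886954e-01  7.92257877e-06  1.50359448e-02  1.41878026e-01]
 [ 1.48790836e-02  1.44591674e-01  9.89379533e-01  1.07419583e+00]
 [ 0.00000000e+00  0.00000000e+00  0.00000000e+00  1.00000000e+00]] ['img', 'intrinsics', 'cam_to_world']
```

View pics/top0.png

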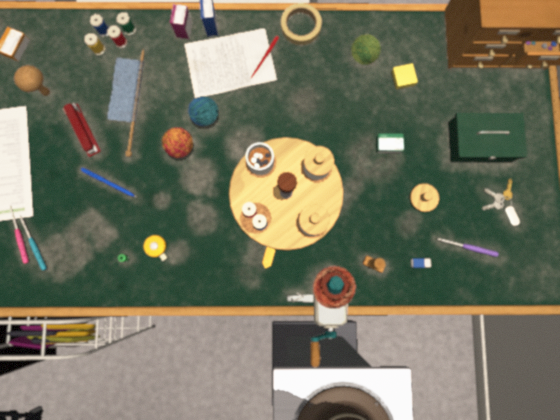

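View pics/scene0.png

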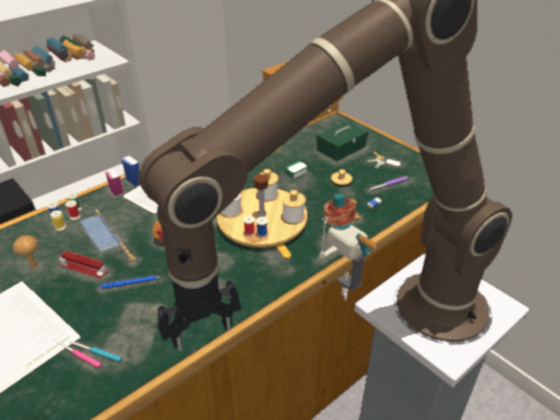

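The top view shows the carousel knob at about (287,183), the open canister at (260,158), the pointer at (269,258) and the loose lid at (425,197). The scene view shows the gripper clear at the left, with a tall red and white item near the front edge. Next I'll measure these more exactly.

```bash
cat > h.py <<'E'
import numpy as np,cv2
from rig import bot, get_image
from scipy.spatial.transform import Rotation as R
def cam(d,st=None):
    if 'cam_to_world' in d: return d['cam_to_world']
    T=np.eye(4);T[:3,:3]=R.from_quat(st['orientation']).as_matrix();T[:3,3]=st['position'];return T@d['mount']
def ray(K,T,uv,z):
    v=T[:3,:3]@np.array([(uv[0]-K[0,2])/K[0,0],-(uv[1]-K[1,2])/K[1,1],-1.]);return T[:3,3]+v*(z-T[2,3])/v[2]
def proj(K,T,p):
    c=T[:3,:3].T@(np.array(p)-T[:3,3]);return np.array([K[0,2]+K[0,0]*c[0]/-c[2],K[1,2]-K[1,1]*c[1]/-c[2]])
def tool(st,p):  # world target -> tool-axis displacement
    return R.from_quat(st['orientation']).as_matrix().T@(np.array(p)-st['position'])
E
python3 - <<'E'
from h import *
d=get_image('top');K,T,im=d['intrinsics'],d['cam_to_world'],d['img']
hsv=cv2.cvtColor(im,cv2.COLOR_BGR2HSV)
m=cv2.inRange(hsv,(8,60,120),(28,255,255))
m2=m.copy();m2[:, :]=0;m2[120:275,220:450]=m[120:275,220:450]
cs,_=cv2.findContours(m2,cv2.RETR_EXTERNAL,cv2.CHAIN_APPROX_NONE)
for c in cs:
    if cv2.contourArea(c)>60:
        e=cv2.fitEllipse(c);print(cv2.contourArea(c),e)
for n,uv,z in(('lidtop',(425,196),.039),('can',(260,158),.09),('knob',(287,182),.16),('ptr',(267,265),.007)):print(n,ray(K,T,uv,z).round(4))
c=im[120:280,210:450];cv2.imwrite('pics/topc.png',cv2.resize(c,None,fx=3.3,fy=3.3,interpolation=cv2.INTER_CUBIC))
E
```

```text
79.5 ((330.85223388671875, 269.9107971191406), (7.973752498626709, 27.434894561767578), 84.99231719970703)
125.0 ((379.67425537109375, 264.522705078125), (11.2210693359375, 14.544378280639648), 166.45541381835938)
629.0 ((424.3940124511719, 197.1057586669922), (27.5837345123291, 29.109695434570312), 128.29322814941406)
187.5 ((259.0451354980469, 156.7332763671875), (19.663780212402344, 20.636667251586914), 60.57218933105469)
9665.0 ((286.50836181640625, 197.4734649658203), (107.58432006835938, 123.45545196533203), 37.130638122558594)
lidtop [ 0.5461 -0.2019  0.039 ]
can [0.6243 0.1862 0.09  ]
knob [0.5545 0.1264 0.16  ]
ptr [0.3855 0.1717 0.007 ]
```

View pics/topc.png

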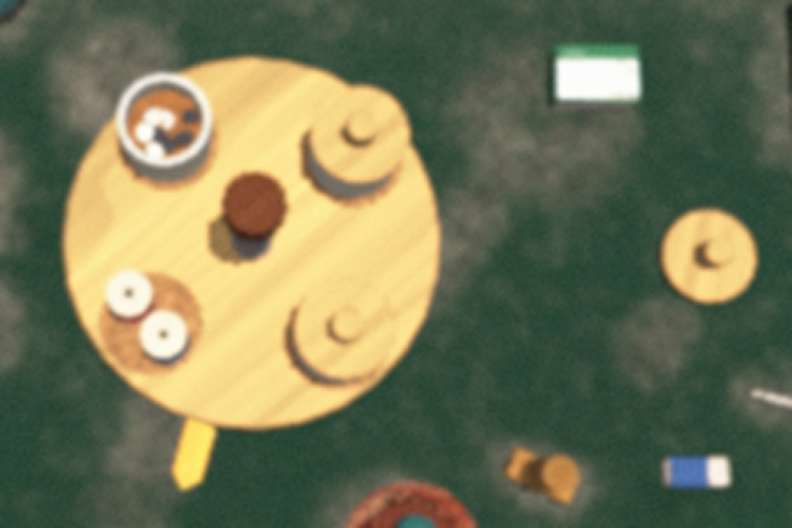

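The crop shows the deck circle centred at (286,194), the pointer tip at (266,268), the canister rim at (259.7,157.6) and the lid disc at (424.8,197.6). The spools sit near the pointer.

```bash
python3 - <<'E'
from h import *
d=get_image('top');K,T=d['intrinsics'],d['cam_to_world']
f=lambda a,b,z:ray(K,T,(210+a/3.3-.35,120+b/3.3-.35),z)
P=dict(deck=f(251,243.5,.03),knob=f(254,204,.16),tip=f(184,489,.007),can=f(164,124,.09),lid=f(709,256,.013),lidk=f(714,249,.039))
for k,v in P.items():print(k,v.round(4))
c=(P['deck']+P['knob'])/2
a=lambda p:np.arctan2(*(p-c)[1::-1])
print('r can',np.hypot(*(P['can']-c)[:2]),'r tip',np.hypot(*(P['tip']-c)[:2]),a(P['tip']),a(P['can']),(a(P['can'])-a(P['tip']))%6.283)
s=bot.read_state();print(R.from_quat(s['orientation']).as_matrix().round(3));print(tool(s,[.5,.15,.25]),tool(s,[.546,-.202,.2]))
print(get_image('wrist')['mount'].round(3))
E
```

```text
deck [0.5537 0.1273 0.03  ]
knob [0.5557 0.1272 0.16  ]
tip [0.3789 0.1755 0.007 ]
can [0.6261 0.1877 0.09  ]
lid [ 0.5476 -0.2092  0.013 ]
lidk [ 0.5483 -0.2044  0.039 ]
r can 0.0935813807678538 r tip 0.1822808736302143 2.8740090273045373 0.7021304716199621 4.111121444315425
[[-0.975  0.224 -0.   ]
 [ 0.224  0.975 -0.001]
 [-0.    -0.001 -1.   ]]
[-0.45369768 -0.36659318 -0.01885759] [-0.57733155 -0.69931159  0.03147256]
[[-0.     0.949  0.314  0.08 ]
 [ 1.     0.    -0.    -0.   ]
 [-0.     0.314 -0.949 -0.143]
 [ 0.     0.     0.     1.   ]]
```

Call:
{"fn": "shift_gripper", "kwargs": {"motion": {"x":[-0.038,-0.038,-0.038,-0.038,-0.038,-0.038,-0.038,-0.038,-0.038,-0.038,-0.038,-0.038,-0.015,-0.015,-0.015,-0.015,-0.015,-0.015,-0.015,-0.015],"y":[-0.0305,-0.0305,-0.0305,-0.0305,-0.0305,-0.0305,-0.0305,-0.0305,-0.0305,-0.0305,-0.0305,-0.0305,-0.042,-0.042,-0.042,-0.042,-0.042,-0.042,-0.042,-0.042],"z":[-0.002,-0.002,-0.002,-0.002,-0.002,-0.002,-0.002,0,0,0,0,0,0,0,0,0.01,0.01,0.02,0.02,0.02],"twist":[0,0,0,0,0,0,0,0,0,0,0,0,0,0,0,0,0,0,0,0]}}}

```text
time: 2.25
position: [0.5443, -0.2056, 0.1647]
orientation: [0.112, 0.994, 0.0, 0.0]
force: [0.9, 0.3, -0.5]
finger_gap: 0.0852
grasp_force: 0.0
```

```bash
python3 - <<'E'
from h import *
s=bot.read_state();print(s['position'],s['joint_positions'].round(3) if hasattr(s['joint_positions'],'round') else s['joint_positions'],R.from_quat(s['orientation']).as_matrix().round(3)[:, :2])
print(tool(s,[.548,-.206,.14]))
E
```

```text
[ 0.54430036 -0.20559087  0.16466891] [-0.069  0.427  0.463  1.804 -0.227  0.963  1.834] [[-0.975  0.223]
 [ 0.223  0.975]
 [-0.001  0.   ]]
[-0.00368263  0.00042167  0.02467124]
```

```bash
python3 - <<'E'
from h import *
s=bot.read_state();d=get_image('wrist');K,T,im=d['intrinsics'],cam(d,s),d['img'];print(K)
hsv=cv2.cvtColor(im,cv2.COLOR_BGR2HSV);m=cv2.inRange(hsv,(8,60,90),(30,255,255))
cs,_=cv2.findContours(m,cv2.RETR_EXTERNAL,cv2.CHAIN_APPROX_NONE)
for c in cs:
    if cv2.contourArea(c)>1500:
        e=cv2.fitEllipse(c);print(cv2.contourArea(c),e,ray(K,T,e[0],.013))
print(proj(K,T,[.548,-.206,.013]))
cv2.imwrite('pics/w1.png',im)
E
```

```text
[[302.32435278   0.         286.76508831]
 [  0.         302.32435278 207.09778646]
 [  0.           0.           1.        ]]
3348.0 ((285.30621337890625, 195.47557067871094), (63.879756927490234, 66.75120544433594), 87.7652359008789) [ 0.54919352 -0.20858901  0.013     ]
9912.0 ((529.9677734375, 144.03712463378906), (69.9061279296875, 233.26251220703125), 2.2283029556274414) [0.55168661 0.03214952 0.013     ]
[287.53280803 193.82091453]
```

View pics/w1.png

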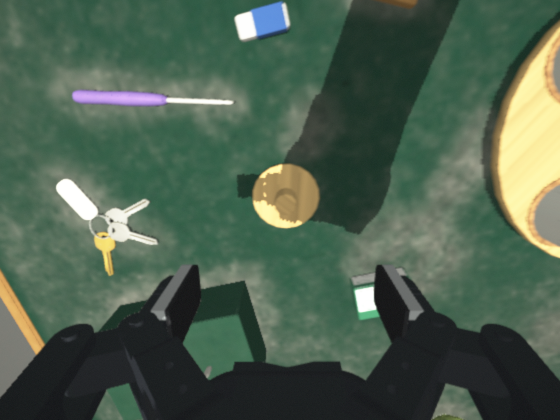

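The wrist view shows the lid disc at (285,195), about 67 px wide and close to the tool axis. The green toolbox corner is at (245,283). I'll check clearance to the box before going down.

```bash
python3 - <<'E'
from h import *
d=get_image('top');K,T,im=d['intrinsics'],d['cam_to_world'],d['img']
for z in(0,.06,.1):print(z,ray(K,T,(451,157),z).round(3),ray(K,T,(457,116),z).round(3))
s=bot.read_state();w=get_image('wrist');
for z in(0,.06,.1):print(z,ray(w['intrinsics'],cam(w,s),(245,283),z).round(3),ray(w['intrinsics'],cam(w,s),(266,362),z).round(3))
print(tool(s,[.549,-.2078,.017]))
E
```

```text
0 [ 0.651 -0.284  0.   ] [ 0.758 -0.306  0.   ]
0.06 [ 0.635 -0.261  0.06 ] [ 0.736 -0.281  0.06 ]
0.1 [ 0.625 -0.245  0.1  ] [ 0.721 -0.264  0.1  ]
0 [ 0.641 -0.286  0.   ] [ 0.759 -0.291  0.   ]
0.06 [ 0.606 -0.268  0.06 ] [ 0.701 -0.272  0.06 ]
0.1 [ 0.583 -0.255  0.1  ] [ 0.663 -0.259  0.1  ]
[-0.00682503  0.00555652  0.14577432]
```

Call:
{"fn": "shift_gripper", "kwargs": {"motion": {"x":[-0.0068,0,0,0,0,0,0],"y":[0.0055,0,0,0,0,0,0],"z":[0.02,0.03,0.03,0.03,0.02,0.015,0],"twist":[0,0,0,0,0,0,0]}, "finger_gap": 0.06}}

```text
time: 3.1
position: [0.5512, -0.1988, 0.0188]
orientation: [0.112, 0.994, 0.0, -0.001]
force: [-0.2, 0.7, 0.7]
finger_gap: 0.0602
grasp_force: 0.0
```

```bash
python3 - <<'E'
from h import *
s=bot.read_state();print(tool(s,[.549,-.2078,.018]),s['joint_positions'])
E
```

```text
[ 0.0001787  -0.00929301  0.00076154] [-0.00584014  0.63123568  0.36934562  1.88427264 -0.34151851  0.69094333
  1.91124973]
```

```bash
python3 - <<'E'
from h import *
for i in range(4):
    s=bot.read_state();d=get_image('wrist');print(s['time'],s['position'].round(4))
    K,T,im=d['intrinsics'],cam(d,s),d['img']
hsv=cv2.cvtColor(im,cv2.COLOR_BGR2HSV);m=cv2.inRange(hsv,(8,60,60),(30,255,255))
cs,_=cv2.findContours(m,cv2.RETR_EXTERNAL,cv2.CHAIN_APPROX_NONE)
for c in cs:
    if cv2.contourArea(c)>1500:
        e=cv2.fitEllipse(c);print(cv2.boundingRect(c),e,ray(K,T,e[0],.013))
print(proj(K,T,[.549,-.2078,.039]))
cv2.imwrite('pics/w2.png',im)
E
```

```text
3.1 [ 0.5512 -0.1988  0.0188]
3.15 [ 0.552  -0.1994  0.0201]
3.2 [ 0.5525 -0.1999  0.0209]
3.25 [ 0.5529 -0.2002  0.0214]
(213, 197, 122, 111) ((275.6217041015625, 250.66305541992188), (106.3853988647461, 118.87122344970703), 113.1475830078125) [ 0.54733516 -0.20568488  0.013     ]
[270.21943604 279.41917767]
```

View pics/w2.png

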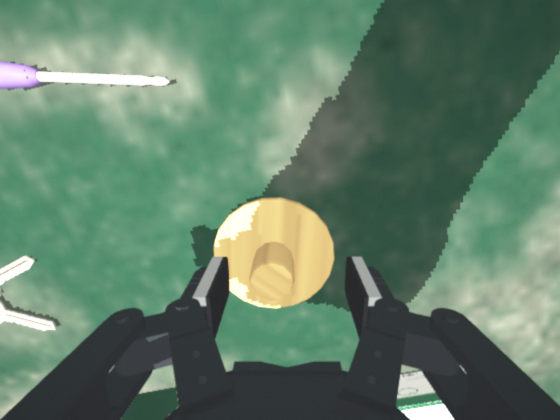

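The wrist view now shows the lid knob at (272,278), left of the finger midline at 287. The lid needs to be about 7 mm further along -tool y.

Call:
{"fn": "shift_gripper", "kwargs": {"motion": {"x":[0.0035,0,0,0,0],"y":[-0.007,0,0,0,0],"z":[0.003,0,0,0,0],"twist":[0,0,0,0,0]}}}

```text
time: 3.8
position: [0.5472, -0.2061, 0.0174]
orientation: [0.113, 0.994, 0.0, 0.0]
force: [-0.4, 1.0, -0.3]
finger_gap: 0.0601
grasp_force: 0.0
```

Call:
{"fn": "shift_gripper", "kwargs": {"motion": {"x":[0,0,0,0,0,0],"y":[0,0,0,0,0,0],"z":[0,0,0,0,0,0],"twist":[0,0,0,0,0,0]}, "finger_gap": 0.0}}

```text
time: 4.4
position: [0.5471, -0.2061, 0.0175]
orientation: [0.113, 0.994, 0.0, 0.0]
force: [-1.1, 0.8, 4.9]
finger_gap: 0.0196
grasp_force: 59.0
```

```bash
python3 - <<'E'
from h import *
s=bot.read_state();d=get_image('wrist');K,T,im=d['intrinsics'],cam(d,s),d['img']
hsv=cv2.cvtColor(im,cv2.COLOR_BGR2HSV);m=cv2.inRange(hsv,(8,60,60),(30,255,255))
cs,_=cv2.findContours(m,cv2.RETR_EXTERNAL,cv2.CHAIN_APPROX_NONE)
c=max(cs,key=cv2.contourArea);h=cv2.convexHull(c);e=cv2.fitEllipse(h);print(cv2.boundingRect(c),e,ray(K,T,e[0],.013),s['position'])
E
```

```text
(226, 207, 123, 112) ((286.92889404296875, 262.2928161621094), (111.10824584960938, 122.96353149414062), 90.36537170410156) [ 0.54794299 -0.20667439  0.013     ] [ 0.5471237  -0.20614593  0.01751174]
```

Call:
{"fn": "shift_gripper", "kwargs": {"motion": {"x":[0,0,0,0,0,0.004,0.004,0.004,0.004,0.004,0.004,0.004,0.004,0.004,0.004,0,0,0,0,0],"y":[0,0,0,0,0.02,0.04,0.04,0.04,0.04,0.04,0.04,0.04,0.04,0.03,0.02,0.003,0,0,0,0],"z":[-0.03,-0.045,-0.045,-0.045,-0.045,-0.02,0,0,0,0,0,0,0,0,0,0,0,0,0,0],"twist":[0,0,0,0,0,0,0,0,0,0,0,0,0,0,0,0,0,0,0,0]}}}

```text
time: 6.45
position: [0.5962, 0.1845, 0.2475]
orientation: [0.114, 0.994, -0.0, 0.0]
force: [0.0, 0.2, -0.4]
finger_gap: 0.0198
grasp_force: 59.0
```

```bash
python3 - <<'E'
from h import *
d=get_image('wrist')
s=bot.read_state();d=get_image('wrist');K,T,im=d['intrinsics'],cam(d,s),d['img']
print(s['position'],s['joint_positions'],proj(K,T,[.626,.188,.09]),proj(K,T,[.555,.127,.16]))
cv2.imwrite('pics/w3.png',im)
E
```

```text
[0.59620177 0.18475578 0.24751666] [-0.64051268  0.4071345   0.3639309   1.59793582 -0.15398878  1.1646183
  1.10068447] [296.46380955 214.78693346] [203.08552929 178.23818947]
```

View pics/w3.png

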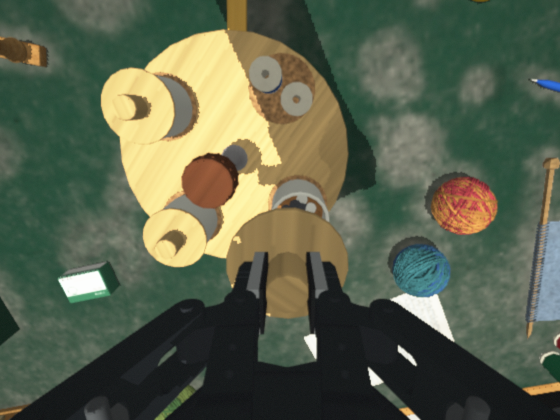

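The canister rim is half hidden behind the held lid, at about (301,215). Moving tool -x will uncover it. The carousel knob is at (210,181).

Call:
{"fn": "shift_gripper", "kwargs": {"motion": {"x":[-0.03,-0.03,-0.02,0,0,0,0],"y":[0,0,0,0,0,0,0],"z":[0,0,0,0,0,0,0],"twist":[0,0,0,0,0,0,0]}}}

```text
time: 7.25
position: [0.6733, 0.1685, 0.2476]
orientation: [0.112, 0.994, 0.0, -0.0]
force: [0.7, 0.3, -0.3]
finger_gap: 0.0195
grasp_force: 59.0
```

```bash
python3 - <<'E'
from h import *
s=bot.read_state();d=get_image('wrist');K,T,im=d['intrinsics'],cam(d,s),d['img']
print(s['position'],proj(K,T,[.626,.188,.09]),proj(K,T,[.555,.127,.16]),proj(K,T,[.5557,.1272,.03]),proj(K,T,[.3789,.1755,.007]))
cv2.imwrite('pics/w4.png',cv2.resize(im[0:260,100:450],None,fx=2.2,fy=2.2,interpolation=cv2.INTER_CUBIC))
cv2.imwrite('pics/w4full.png',im)
E
```

```text
[0.67331242 0.16847788 0.24757452] [295.75421175 138.7653272 ] [191.37828226  67.35104406] [226.86950668  82.69136746] [ 227.41606223 -115.38752955]
```

View pics/w4.png

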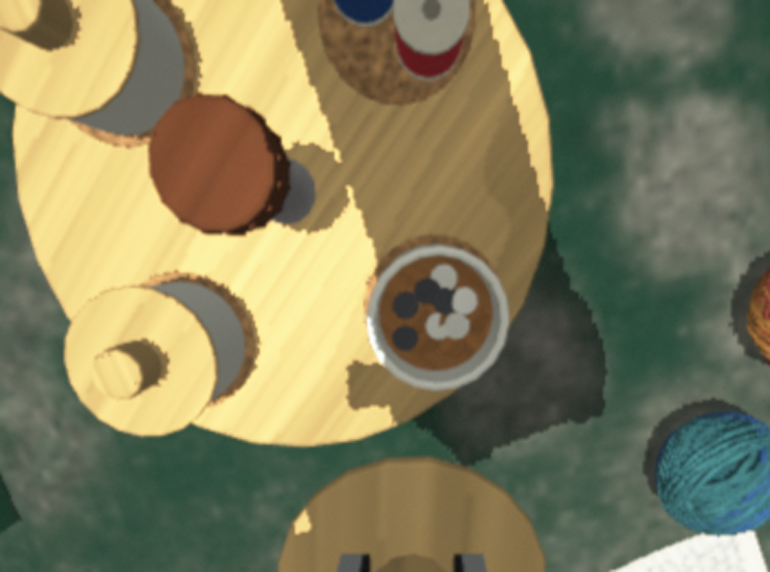

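The canister rim is centred at crop (437.5,317), which is (298.6,143.8) in the image. The knob top is at crop (213,164), which is (196.5,74.3).

```bash
python3 - <<'E'
from h import *
s=bot.read_state();d=get_image('wrist');K,T=d['intrinsics'],cam(d,s)
c=ray(K,T,(298.6,143.8),.09);k=ray(K,T,(196.5,74.3),.16)
print(s['position'],c,k,c-k,np.hypot(*(c-k)[:2]),np.arctan2(*(c-k)[1::-1]))
for p in ([*c[:2],.2],[.626,.188,.2]):print(tool(s,p))
E
```

```text
[0.67341842 0.16845767 0.24764612] [0.63149288 0.18966828 0.09      ] [0.56015794 0.12905848 0.16      ] [ 0.07133494  0.06060979 -0.07      ] 0.09360673467699374 0.7042913489887925
[0.04559868 0.01129304 0.04765523]
[0.05058089 0.00844129 0.04765376]
```

The two cameras disagree by 5 mm in x, so I'll look again from lower and nearer before fitting the lid.

Call:
{"fn": "shift_gripper", "kwargs": {"motion": {"x":[-0.014,-0.014,0,0,0,0,0,0],"y":[0.005,0.005,0,0,0,0,0,0],"z":[0.03,0.03,0.03,0.025,0,0,0,0],"twist":[0,0,0,0,0,0,0,0]}}}

```text
time: 8.15
position: [0.7045, 0.1716, 0.1345]
orientation: [0.113, 0.994, 0.001, 0.001]
force: [0.1, -0.8, -0.6]
finger_gap: 0.0195
grasp_force: 59.0
```

```bash
python3 - <<'E'
from h import *
s=bot.read_state();d=get_image('wrist');K,T,im=d['intrinsics'],cam(d,s),d['img']
print(s['position'],proj(K,T,[.6315,.1897,.09]),proj(K,T,[.626,.188,.09]))
cv2.imwrite('pics/w5.png',cv2.resize(im[0:300,130:450],None,fx=2,fy=2,interpolation=cv2.INTER_CUBIC))
t=get_image('top');cv2.imwrite('pics/t5.png',t['img'])
E
```

```text
[0.70452089 0.17163575 0.1345204 ] [289.43683692 114.92027387] [284.54762339 106.069606  ]
```

View pics/w5.png

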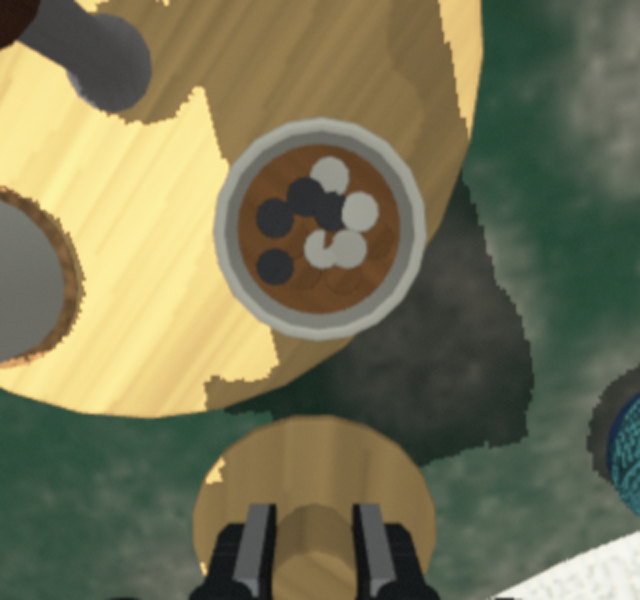

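The rim is centred at crop (320,229), which is (289.75,114.25) in the image. That agrees with the earlier wrist estimate within a pixel, so I'll trust it.

```bash
python3 - <<'E'
from h import *
s=bot.read_state();d=get_image('wrist');K,T,im=d['intrinsics'],cam(d,s),d['img']
c=ray(K,T,(289.75,114.25),.09);print(c,s['position'],tool(s,[c[0]-.0008,c[1]+.0005,.13]))
# lid seat in hand: disc plane at TCP z-.0045 (seen centre)
for v in (262,263.5):print(ray(K,T,(287,v),s['position'][2]-.0045)-s['position'])
E
```

```text
[0.63074563 0.18990658 0.09      ] [0.70415336 0.17159032 0.13385245] [0.07654345 0.00172978 0.00371329]
[ 0.00065665 -0.00044525 -0.0045    ]
[ 0.0015555  -0.00065159 -0.0045    ]
```

Call:
{"fn": "shift_gripper", "kwargs": {"motion": {"x":[0.026,0.026,0.0245,0,0,0,0],"y":[0.0005,0.0006,0.0006,0,0,0,0],"z":[0,0,0,0,0,0,0],"twist":[0,0,0,0,0,0,0]}}}

```text
time: 9.0
position: [0.6303, 0.1895, 0.1324]
orientation: [0.113, 0.994, -0.0, 0.0]
force: [0.3, 0.3, -0.8]
finger_gap: 0.0196
grasp_force: 59.0
```

```bash
python3 - <<'E'
from h import *
s=bot.read_state();print(s['position'],tool(s,[.630,.1904,.11]))
E
```

```text
[0.63030112 0.18949569 0.13236106] [0.00051477 0.0008166  0.02236054]
```

Call:
{"fn": "shift_gripper", "kwargs": {"motion": {"x":[0,0,0,0,0,0,0],"y":[0.0008,0,0,0,0,0,0],"z":[0.012,0.01,0,0,0.003,0,0],"twist":[0,0,0,0,0,0,0]}}}

```text
time: 9.7
position: [0.6296, 0.191, 0.1075]
orientation: [0.113, 0.994, 0.0, 0.0]
force: [0.2, 0.9, -0.2]
finger_gap: 0.0195
grasp_force: 59.0
```

Call:
{"fn": "shift_gripper", "kwargs": {"motion": {"x":[0,0,0],"y":[0,0,0],"z":[0.003,0,0],"twist":[0,0,0]}}}

```text
time: 10.0
position: [0.6295, 0.1909, 0.1042]
orientation: [0.113, 0.994, 0.0, -0.0]
force: [0.5, -0.4, -1.2]
finger_gap: 0.0195
grasp_force: 59.0
```

Call:
{"fn": "shift_gripper", "kwargs": {"motion": {"x":[0,0,0,0,0],"y":[0,0,0,0,0],"z":[0.003,0,0.002,0,0],"twist":[0,0,0,0,0]}}}

```text
time: 10.5
position: [0.6297, 0.1908, 0.0996]
orientation: [0.113, 0.994, 0.0, 0.0]
force: [-0.2, -0.4, 2.2]
finger_gap: 0.0198
grasp_force: 59.3
```

Call:
{"fn": "shift_gripper", "kwargs": {"motion": {"x":[0,0,0],"y":[0,0,0],"z":[0.002,0,0],"twist":[0,0,0]}}}

```text
time: 10.8
position: [0.6302, 0.1904, 0.0995]
orientation: [0.113, 0.994, 0.0, 0.001]
force: [-4.8, -2.3, 15.6]
finger_gap: 0.0196
grasp_force: 60.9
```

Call:
{"fn": "shift_gripper", "kwargs": {"motion": {"x":[0,0,0,0],"y":[0,0,0,0],"z":[0,0,0,0],"twist":[0,0,0,0]}, "finger_gap": 0.045}}

```text
time: 11.2
position: [0.6293, 0.191, 0.0968]
orientation: [0.113, 0.994, -0.0, -0.0]
force: [0.5, -0.3, 0.6]
finger_gap: 0.0449
grasp_force: 0.0
```

Call:
{"fn": "shift_gripper", "kwargs": {"motion": {"x":[0,0,0,-0.02,-0.04,0,0,0,0],"y":[0,0,0,0,0,0,0,0,0],"z":[-0.02,-0.04,-0.04,-0.02,0,0,0,0,0],"twist":[0,0,0,0,0,0,0,0,0]}}}

```text
time: 12.1
position: [0.6872, 0.1781, 0.217]
orientation: [0.112, 0.994, 0.0, -0.0]
force: [-0.9, 0.1, 0.4]
finger_gap: 0.0447
grasp_force: 0.0
```

```bash
python3 - <<'E'
from h import *
s=bot.read_state();d=get_image('wrist');K,T,im=d['intrinsics'],cam(d,s),d['img']
print(s['position'],s['joint_positions'],proj(K,T,[.6307,.1899,.095]))
cv2.imwrite('pics/w6.png',im)
E
```

```text
[0.6872179  0.17812908 0.21704068] [-0.54947     0.58616617  0.36757934  1.39669874 -0.21556543  1.19890064
  1.18639207] [285.87046508 134.33711743]
```

View pics/w6.png

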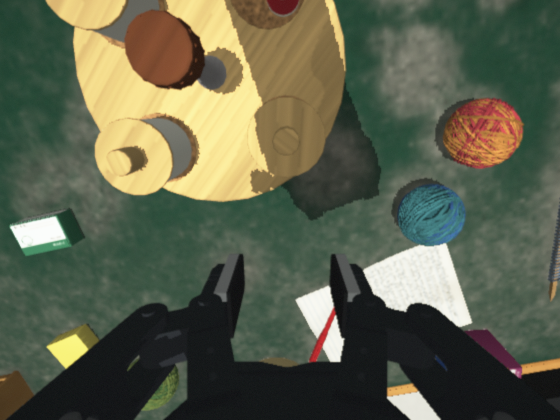

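The lid sits flat on the canister at about (286,137), as predicted. Next is moving over the knob, now at (160,47).

Call:
{"fn": "shift_gripper", "kwargs": {"motion": {"x":[0.03,0.03,0.03,0.0246,0,0,0,0,0],"y":[-0.02,-0.02,-0.02,-0.0177,0,0,0,0,0],"z":[-0.01,-0.01,-0.01,0,0,0,0,0,0],"twist":[0,0,0,0,0,0,0,0,0]}, "finger_gap": 0.085}}

```text
time: 13.05
position: [0.5593, 0.1277, 0.2468]
orientation: [0.113, 0.994, -0.0, -0.0]
force: [0.4, 0.5, 0.1]
finger_gap: 0.0852
grasp_force: 0.0
```

```bash
python3 - <<'E'
from h import *
s=bot.read_state();d=get_image('wrist');K,T,im=d['intrinsics'],cam(d,s),d['img']
print(s['position'],s['joint_positions'].round(3),proj(K,T,[.558,.128,.16]),proj(K,T,[.558,.128,.03]),proj(K,T,[.3789,.1755,.007]))
hsv=cv2.cvtColor(im,cv2.COLOR_BGR2HSV);m=cv2.inRange(hsv,(20,120,60),(32,255,255))
cv2.imwrite('pics/w7.png',im)
E
```

```text
[0.5593452  0.12767172 0.24678882] [-0.613  0.319  0.391  1.725 -0.133  1.124  1.163] [287.35517382 209.86449562] [287.19594738 175.28095795] [292.93260877   4.12481853]
```

View pics/w7.png

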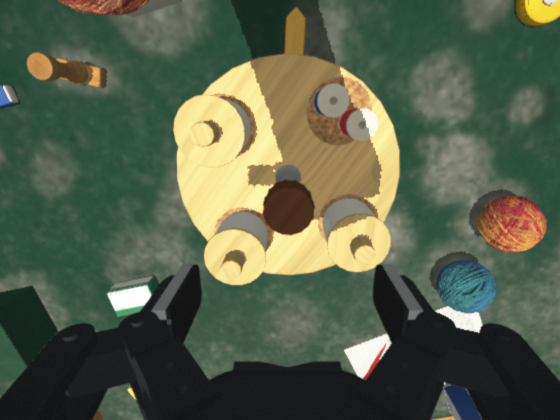

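The view has the carousel knob at (288.5,207), the pointer tip at (296,8), the newly lidded canister at (358.5,242), the other canisters at (236,254) and (209,131), and the spools near the pointer. I've now used all 10 pictures, so the rest will be numeric only.

```bash
python3 - <<'E'
from h import *
s=bot.read_state();d=get_image('wrist');K,T,im=d['intrinsics'],cam(d,s),d['img']
hsv=cv2.cvtColor(im,cv2.COLOR_BGR2HSV)
# pointer: brass between deck and image top
roi=im[0:54,280:312];h=hsv[0:54,280:312]
m=((h[...,0]>10)&(h[...,0]<35)&(h[...,1]>90)).astype(np.uint8)
for r in range(4,54,5):
    x=np.where(m[r])[0]; print(r,(280+x.min(),280+x.max(),len(x)) if len(x) else None, end=' ')
print()
# knob
g=cv2.inRange(hsv,(0,60,20),(12,255,110));g[:150]=0;g[250:]=0;g[:,:240]=0;g[:,340:]=0
c=max(cv2.findContours(g,0,cv2.CHAIN_APPROX_NONE)[0],key=cv2.contourArea);print(cv2.boundingRect(c),cv2.minEnclosingCircle(c))
# deck edge points by visible arc -> circle fit on z=.03
b=cv2.inRange(hsv,(10,60,50),(32,255,255));k=max(cv2.findContours(b,0,cv2.CHAIN_APPROX_NONE)[0],key=cv2.contourArea)[:,0]
P=np.array([ray(K,T,q,.03)[:2] for q in k])
ax=np.array([.558,.128])
for _ in range(4):
    r=np.hypot(*(P-ax).T);q=P[abs(r-.136)<.006]
    A=np.c_[2*q,np.ones(len(q))];sol=np.linalg.lstsq(A,(q**2).sum(1),rcond=None)[0];ax=sol[:2]
print('deck axis',ax,len(q),np.sqrt(sol[2]+ax@ax))
kn=ray(K,T,(288.5,207),.16);tip=ray(K,T,(295.5,8),.007);lid=ray(K,T,(358.5,242),.095)
print('knob',kn,'tip',tip,'lid',lid)
for a0 in(ax,kn[:2]):
    a=lambda p:np.arctan2(p[1]-a0[1],p[0]-a0[0])
    print(a(tip),a(lid),2*np.pi*0+a(tip)-a(lid),np.hypot(*(tip[:2]-a0)),np.hypot(*(lid[:2]-a0)))
print(tool(s,[*kn[:2],.128]))
E
```

```text
4 None 9 (np.int64(293), np.int64(298), 6) 14 (np.int64(288), np.int64(302), 15) 19 (np.int64(286), np.int64(305), 20) 24 (np.int64(285), np.int64(305), 21) 29 (np.int64(285), np.int64(305), 21) 34 (np.int64(285), np.int64(304), 20) 39 (np.int64(285), np.int64(304), 20) 44 (np.int64(285), np.int64(304), 20) 49 (np.int64(284), np.int64(303), 20) 
(264, 180, 50, 54) ((288.1728515625, 206.31784057617188), 26.9553279876709)
deck axis [0.55946752 0.1280149 ] 511 0.13503113150404594
knob [0.55579077 0.12936462 0.16      ] tip [0.38303944 0.17738979 0.007     ] lid [0.63189486 0.18904985 0.095     ]
2.8687152139985437 0.7002441888910411 2.1684710251075026 0.18320683923675993 0.09471528346731994
2.8704379166976457 0.6650680829517139 2.205369833745932 0.17930264722425335 0.09671689902627637
[0.0037579  0.00100968 0.1188165 ]
```

Call:
{"fn": "shift_gripper", "kwargs": {"motion": {"x":[0.0014,0,0,0,0,0,0,0,0],"y":[0.0005,0,0,0,0,0,0,0,0],"z":[0.03,0.03,0.03,0.02,0.009,0,0,0,0],"twist":[0,0,0,0,0,0,0,0,0]}}}

```text
time: 14.05
position: [0.5583, 0.1284, 0.1294]
orientation: [0.113, 0.994, 0.0, 0.001]
force: [-0.3, -0.7, -0.3]
finger_gap: 0.085
grasp_force: 0.0
```

Call:
{"fn": "shift_gripper", "kwargs": {"motion": {"x":[0,0,0,0,0,0],"y":[0,0,0,0,0,0],"z":[0,0,0,0,0,0],"twist":[0,0,0,0,0,0]}, "finger_gap": 0}}

```text
time: 14.65
position: [0.558, 0.1292, 0.129]
orientation: [0.112, 0.994, 0.001, 0.0]
force: [-0.8, 1.2, 5.2]
finger_gap: 0.0404
grasp_force: 60.5
```

```bash
python3 -c "
from h import *
s=bot.read_state();print(s['joint_positions'].round(3),s['torque'])"
```

```text
[-0.58   0.444  0.355  1.854 -0.197  0.876  1.215] [ 0.60696494  0.25636068 -0.00339586]
```

Call:
{"fn": "shift_gripper", "kwargs": {"motion": {"x":[0,0,0,0,0,0],"y":[0,0,0,0,0,0],"z":[0,0,0,0,0,0],"twist":[-0.05,-0.1,-0.1,-0.05,0,0]}}}

```text
time: 15.25
position: [0.558, 0.1288, 0.129]
orientation: [-0.037, 0.999, 0.001, 0.0]
force: [-2.1, 0.9, 5.5]
finger_gap: 0.0404
grasp_force: 60.6
```

```bash
python3 -c "
from h import *
s=bot.read_state();print(s['joint_positions'].round(3),s['torque'],R.from_quat(s['orientation']).as_euler('xyz'))"
```

```text
[-0.525  0.438  0.282  1.85  -0.156  0.874  1.476] [0.64890617 0.3781268  0.09912255] [ 3.14043908e+00  8.73786861e-04 -3.06764187e+00]
```

Call:
{"fn": "shift_gripper", "kwargs": {"motion": {"x":[0,0,0,0,0,0,0,0,0,0,0,0,0,0,0,0,0,0],"y":[0,0,0,0,0,0,0,0,0,0,0,0,0,0,0,0,0,0],"z":[0,0,0,0,0,0,0,0,0,0,0,0,0,0,0,0,0,0],"twist":[0,0,0,0.1,0.15,0.15,0.15,0.15,0.15,0.15,0.15,0.15,0.15,0.15,0.1,0,0,0]}, "finger_gap": 0.065}}

```text
time: 17.05
position: [0.5576, 0.1282, 0.1282]
orientation: [0.725, 0.688, -0.0, -0.0]
force: [0.7, 0.3, 0.5]
finger_gap: 0.0648
grasp_force: 0.0
```

```bash
python3 -c "
from h import *
s=bot.read_state();print(s['position'],s['joint_positions'].round(3),tool(s,[.5582,.1285,.129]))"
```

```text
[0.55762466 0.12821075 0.12824879] [-0.83   0.51   0.709  1.87  -0.414  0.912  0.022] [ 0.00031911  0.00055926 -0.00075126]
```

Call:
{"fn": "shift_gripper", "kwargs": {"motion": {"x":[0,0,0,0,0,0],"y":[0,0,0,0,0,0],"z":[0,0,0,0,0,0],"twist":[0,0,0,0,0,0]}, "finger_gap": 0}}

```text
time: 17.65
position: [0.5592, 0.1281, 0.1291]
orientation: [0.726, 0.687, 0.001, 0.001]
force: [5.4, -0.3, 2.9]
finger_gap: 0.0404
grasp_force: 60.9
```

Call:
{"fn": "shift_gripper", "kwargs": {"motion": {"x":[0,0,0,0,0,0,0,0,0,0,0,0,0,0,0,0,0,0,0,0],"y":[0,0,0,0,0,0,0,0,0,0,0,0,0,0,0,0,0,0,0,0],"z":[0,0,0,0,0,0,0,0,0,0,0,0,0,0,0,0,0,0,0,0],"twist":[-0.06,-0.12,-0.12,-0.12,-0.12,-0.12,-0.12,-0.12,-0.12,-0.12,-0.12,-0.12,-0.12,-0.12,-0.12,-0.1,-0.03,0,0,0]}}}

```text
time: 19.65
position: [0.5601, 0.1291, 0.1291]
orientation: [-0.122, 0.993, 0.0, 0.003]
force: [9.4, 2.0, -0.9]
finger_gap: 0.0405
grasp_force: 60.8
```

```bash
python3 -c "
from h import *
s=bot.read_state();print(s['position'],s['joint_positions'].round(3),s['torque'])"
```

```text
[0.56008239 0.12908861 0.12911857] [-0.491  0.435  0.237  1.846 -0.13   0.87   1.623] [ 0.6273496  -1.66037681  0.01729383]
```

```bash
python3 - <<'E'
from h import *
ax=np.array([.5588,.1283]);th=2.870
exp=[*(ax+.095*np.array([np.cos(th),np.sin(th)])),.095]
s=bot.read_state()
for n in('wrist','top'):
    d=get_image(n);K,T,im=d['intrinsics'],cam(d,s),d['img'];cv2.imwrite(f'pics/f_{n}.png',im)
    e=proj(K,T,exp);r=.034*K[0,0]/abs((T[:3,:3].T@(np.array(exp)-T[:3,3]))[2])
    f=4 if n=='top' else 2;w=int(r*2.2)
    x0,y0=max(0,int(e[0])-w),max(0,int(e[1])-w);c=im[y0:y0+2*w,x0:x0+2*w]
    g=cv2.resize(cv2.cvtColor(c,cv2.COLOR_BGR2GRAY),None,fx=f,fy=f,interpolation=cv2.INTER_CUBIC)
    print(n,'exp',e,r)
    H=cv2.HoughCircles(g,cv2.HOUGH_GRADIENT,1,10,param1=60,param2=12,minRadius=int(r*f*.92),maxRadius=int(r*f*1.1))
    if H is not None:
        for q in H[0][:5]:
            uv=(x0+(q[0]+.5)/f-.5,y0+(q[1]+.5)/f-.5);p=ray(K,T,uv,.095)
            print(np.round(uv,1),q[2]/f,p.round(4),'r',np.hypot(*(p[:2]-ax)).round(4),'ang',np.arctan2(p[1]-ax[1],p[0]-ax[0]).round(3))
E
```

```text
wrist exp [372.45553161  99.01764099] 61.72350734833725
[380.5 101.5] 66.65 [0.4674 0.1585 0.095 ] r 0.0962 ang 2.822
[368.   93.5] 66.65 [0.4652 0.1505 0.095 ] r 0.0962 ang 2.909
[374.  101.5] 61.7 [0.4683 0.155  0.095 ] r 0.0944 ang 2.854
[373.   92.5] 62.8 [0.464 0.153 0.095] r 0.0979 ang 2.887
[369. 101.] 61.15 [0.4687 0.1523 0.095 ] r 0.0932 ang 2.881
top exp [274.18666356 226.82551139] 15.434643776956321
```

Call:
{"fn": "shift_gripper", "kwargs": {"motion": {"x":[0,0,0],"y":[0,0,0],"z":[0,0,0],"twist":[0,0,0]}}}

```text
time: 20.05
position: [0.56, 0.1291, 0.1291]
orientation: [-0.122, 0.993, 0.0, 0.003]
force: [7.7, 0.8, -0.8]
finger_gap: 0.0404
grasp_force: 60.8
```

```bash
python3 -c "
from rig import bot, get_image
print(bot.finish_job())"
```

```text
the job is handed in; nothing more can be done
None
```

The lid is home on the filled canister and released, and I handed the job in at about 20 s still gripping the knob; I turned the carousel 2.17 rad anticlockwise, and a last camera check put that canister over the pointer to within about 0.05 rad.

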